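Load a test coupon under the spring clip of a measuring fixture

TASK

On the measuring fixture, press the long bar of the spring clip down with one fingertip and keep it down while the other fingertip pushes the flat steel coupon along its track, under the raised clip foot, until it is fully home against the stop. Then let the bar up so that the clip rests on the coupon, and move clear. Do not lift the coupon off its track, and leave the ring gauge, plug gauge and jar where they are.

Things in the scene. Friction and masses are not known exactly. Their poses are not given: they have to be found in the camera images.
- fixture: grey base plate 12 mm thick, fixed, reaching x -100..130, y -45..90 mm in its own frame. Origin: on the table, under the track's centre line; +x is the direction the coupon is pushed in (to the stop), +y points from the track to the clip's press bar. The clip's hinge axis runs along x at y 36, z 33 mm. Clip and stop share its yaw, the coupon to within 0.03 rad
- track (a point): near end of the track's centre line, at fixture x -95, y 0, z 26 mm. The track is a flat black bed 26 mm above the table, fixture x -95..130, y -30..30 mm, with a low aluminium rail along each side (inner faces at y = +-26.5, tops 33 mm above the table)
- press_bar (a point): middle of the top of the clip's press bar: flat steel, 140 mm long (fixture x -90..50), 22 wide, 6 thick, centred at fixture y 70. At rest its top is 41 mm above the table and slopes 10 degrees up away from the track; fully pressed it is at 30 mm, 4 above the track bed and 8 below the coupon's top. A fingertip may press it anywhere and slide along it. The point moves with it
- clip (a joint): clip angle, rad: 0 at rest, 0.34 bar fully pressed (hard stop). A spring returns it: 3 N at the bar to start, 6 N fully pressed. Pressing the bar raises the foot across the hinge. At 0 the foot is 7 mm above the bed and blocks the 12 mm coupon; it clears it from 0.20, by 1.5 mm at 0.24, by 4 mm at 0.34. Resting on the coupon it reads about 0.18
- clip_edge (a point): fixed point on the track bed below the near end of the clip's foot: fixture x 62, y 8, z 26 mm. The foot, a round bar 8 mm thick, reaches fixture x 62..80; a flat arm carries it from the hinge to y 5, its top 44 mm above the table at rest, 54 mm with the bar pressed
- coupon: loose flat steel plate, 70 mm (its x, along the track) x 50 mm x 12 mm thick, about 0.32 kg, lying on the track bed between the rails on the near side of the clip's foot. Origin: centre of its underside; +x towards the stop
- coupon_front (a point): middle of the coupon's leading edge at its underside, 35 mm ahead of its origin
- stop: fixed dark steel block across the end of the track, 14 x 46 x 14 mm high. Origin: middle of the lower edge of the face that the coupon comes to rest against; x as the fixture's. Its place along the track varies (fixture x 95..110)
- ring_gauge: bystander: loose steel ring, 48 mm across, 20 mm high, bore 26 mm; origin centre of underside, on the table beside or behind the fixture
- plug_gauge: bystander: loose steel plug gauge standing upright, 34 mm foot, 45 mm high; origin centre of underside
- jar: bystander: loose amber glass jar, 40 mm across, 45 mm high; origin centre of underside
Things that resemble listed ones, but are neither listed nor needed, are in the scene too. What is shaped like the coupon but green, red or turquoise is not meant.

How it is judged:
By the outcome, as a careful person would: the job done as asked, in the order asked, and still so for the second after the job is handed in, with the robot touching nothing.
It also fails if it takes over 48 s, if anything falls off the work surface, if the arm or the gripper's body presses on something with over 40 N, if the wrist force passes 120 N, or if a joint passes its speed limit or range.

ROBOT

A 6-joint arm with a two-finger parallel gripper is mounted at the origin on the work surface. World frame = base frame: x ahead of the robot, y to its left, z up, the work surface at z = 0. Lengths are in mm, angles in rad, forces in N, time in s.
With the tool pointing down it reaches from about 350 to 775 mm from the base axis. Payload 7.3 kg.
Tool frame: the origin (TCP) lies midway between the tips of the shut fingers; the grasp point (between the pads) lies 19 mm behind it; x points along the fingers, z is the direction in which the jaws open and shut, and the axes are right-handed (so a half turn about x gives the same grasp; the last joint's range is limited). The gripper opens to 92 mm and grips with 3 to 60 N. Pads are 19 mm wide; open, the fingers measure 130 mm over their backs; the gripper's body (75 mm by 190 mm) begins 47 mm behind the grasp point.
Start: joints at [-1.325, 0.342, 1.524, -0, 1.275, -0.146], TCP at [200.496, -485.228, 226.741] pointing down, gripper open.
Joint ranges: [-2.53, 2.53], [-0.77, 2.02], [0.04, 2.7], [-1, 4.14], [0.28, 2.66], [-3.11, 3.11]. Speed limits (rad/s): [2.57, 2.57, 3.14, 3.14, 3.14, 3.14].

INTERFACE

Orientations are given as [roll, pitch, yaw] about the fixed x, y, z axes, in that order (R = Rz(yaw) Ry(pitch) Rx(roll)).
In Python, from plant import monitor, optics, close_job gives the robot as it stands.
- The arm moves only by the tool send_rows, never from a script. Its argument "commands" is a list that holds one entry, the list of rows, each a list of 5 numbers: the shift along the tool's x, y, z in m, then the turn about the tool's x in degrees, then the finger opening in m, from 0 to 0.0918. A call has 1 to 10 rows; each row shifts and turns the pose as measured when the row begins, along the tool's axes as they then stand; what a row does not reach is not made up. A row lasts 1/12 s, in which the tool goes at most 41.7 mm and 7.16 degrees, less where a joint would pass 70% of its speed; a pose out of reach is approached as far as the arm can. A call with a gripper value outside its range is refused whole. The fingers move at their own pace and stop on an object; the grip force is fixed at half the most. Time passes only in rows, so rows that do not move let the fingers close. It gives the time, the measured TCP pose, the force and the opening at its end, in the units of the state.
- monitor.get_obs(): the state, without advancing time (a new reading comes with each control period).
- optics.capture(name): name is "scene" or "top" or "wrist"; returns a dict with "color" (480x640x3 uint8, blue, green, red), "camera_matrix" (3x3 intrinsics, pixels), "camera_from_world" (4x4, takes a point from world to camera coordinates); the wrist camera has in their place "T_tool_cam" (4x4, takes a point from camera to tool coordinates, whose origin is the TCP and whose axes are the tool frame's). Camera axes: x right, y down, z forward; pixel columns grow to the right and rows downward; lengths in mm; the calibration is good to about 2 mm. A picture is of the moment at which its call begins: read the wrist's pose just before it. There is no depth.
- close_job(): hands the job in, once; it reports no verdict.
The state is a dict: "time": time; "joint_positions": joint angles; "dq": joint speeds; "tau": joint torques, N m; "tool_pos": TCP position; "tcp_rot": TCP orientation; "contact_force": force on the tool from outside, world axes, zero at the start; "moment": the same for the moment, N m; "grip_width": finger opening in mm.
Only numpy, scipy, OpenCV 4.12 (cv2) and the standard library are available. Lean on these libraries where they do the work, as an engineer would, in place of code of your own. Each camera call takes 0.05 s, during which the arm holds its last target.

## Working session

There is one attempt and no reset: what is moved stays moved. The work goes in short steps, Python scripts to look and compute and a tool call to move; the robot and the scene stay as the last step left them, time stands still between calls to the robot, and variables do not carry over. Pictures are saved under pics/ and viewed, and the job is handed in when it is done.

Besides the shell and the picture viewer there is one more tool, called as name(argument=value, ...), one argument or row to a line, values as JSON. send_rows: Moves the arm, as the interface text tells. Its arguments: {"type":"object","properties":{"commands":{"type":"array","items":{"type":"array","items":{"type":"array","items":{"type":"number"}}}}},"required":["commands"]}

```bash
ls; mkdir -p pics
python3 - <<'E'
from plant import monitor, optics
import cv2,numpy as np
print(monitor.get_obs())
for n in("scene","top","wrist"):
    r=optics.capture(n); cv2.imwrite(f"pics/{n}0.png",r["color"])
    print(n,{k:np.round(v,3).tolist() for k,v in r.items() if k!="color"})
E
```

```text
pics
{'time': 0.0, 'joint_positions': array([-1.32498257e+00,  3.42739081e-01,  1.52505354e+00, -1.38862047e-05,
        1.27539442e+00, -1.46010915e-01]), 'dq': array([ 0.00153131,  0.00056269, -0.00158707, -0.00113049,  0.00017641,
        0.00072362]), 'tau': array([-4.90674047e-04, -4.31242311e+01, -2.44218081e+01,  7.19103660e-02,
        5.59554622e-02, -1.23572936e-04]), 'tool_pos': array([ 200.39166368, -484.79197271,  226.02373138]), 'tcp_rot': array([3.00390966, 1.56920188, 1.82494206]), 'contact_force': array([-0.03443874, -0.55326863,  0.85403882]), 'moment': array([0.00338283, 0.03363723, 0.01039674]), 'grip_width': 91.77791531015761}
scene {'camera_matrix': [[510.76, 0.0, 313.78], [0.0, 510.76, 243.359], [0.0, 0.0, 1.0]], 'camera_from_world': [[-0.251, 0.968, -0.019, 168.457], [0.715, 0.172, -0.677, -407.594], [-0.652, -0.183, -0.736, 1284.106], [0.0, 0.0, 0.0, 1.0]]}
top {'camera_matrix': [[514.977, 0.0, 317.87], [0.0, 514.977, 247.112], [0.0, 0.0, 1.0]], 'camera_from_world': [[-0.06, -0.998, -0.0, 24.422], [-0.976, 0.058, -0.209, 617.013], [0.209, -0.012, -0.978, 598.27], [0.0, 0.0, 0.0, 1.0]]}
wrist {'camera_matrix': [[374.029, 0.0, 322.612], [0.0, 374.029, 234.067], [0.0, 0.0, 1.0]], 'T_tool_cam': [[-0.001, -0.272, 0.962, -158.693], [0.001, -0.962, -0.272, 73.529], [1.0, 0.001, 0.001, -0.828], [0.0, 0.0, 0.0, 1.0]]}
```

View pics/scene0.png

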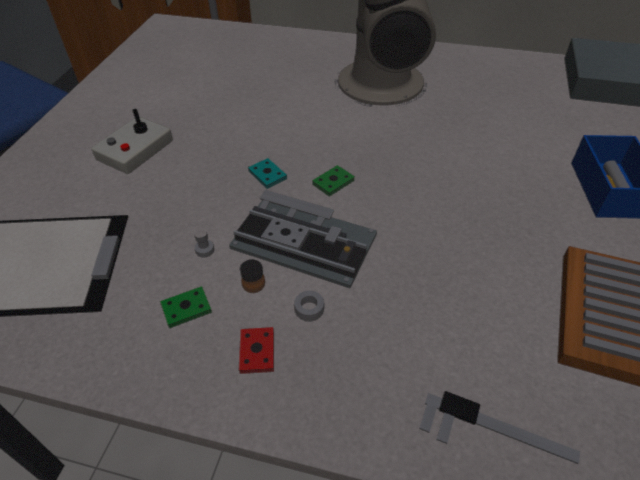

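View pics/top0.png

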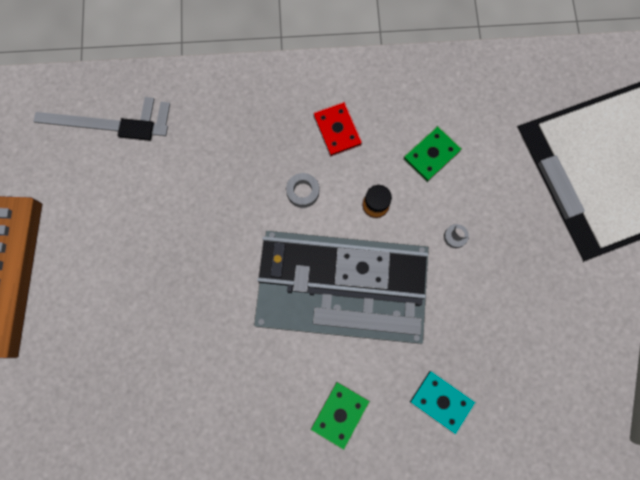

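View pics/wrist0.png

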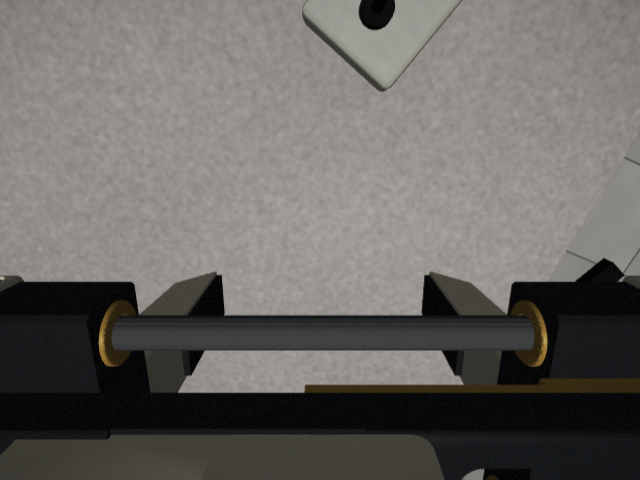

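Top view: the fixture spans pixels (255..428, 233..342), with the stop on the left. So the push is towards image left (world +y), and the press bar is on the robot's side. The grey coupon is around (362,267). Next I measure.

Run:
```python
import cv2
im=cv2.imread("pics/top0.png")[215:360,240:445]
cv2.imwrite("pics/topz.png",cv2.resize(im,(800,566),interpolation=cv2.INTER_CUBIC))
im=cv2.imread("pics/scene0.png")[180:290,215:390]
cv2.imwrite("pics/scz.png",cv2.resize(im,(800,503),interpolation=cv2.INTER_CUBIC))
```

```text
(no output)
```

View pics/topz.png

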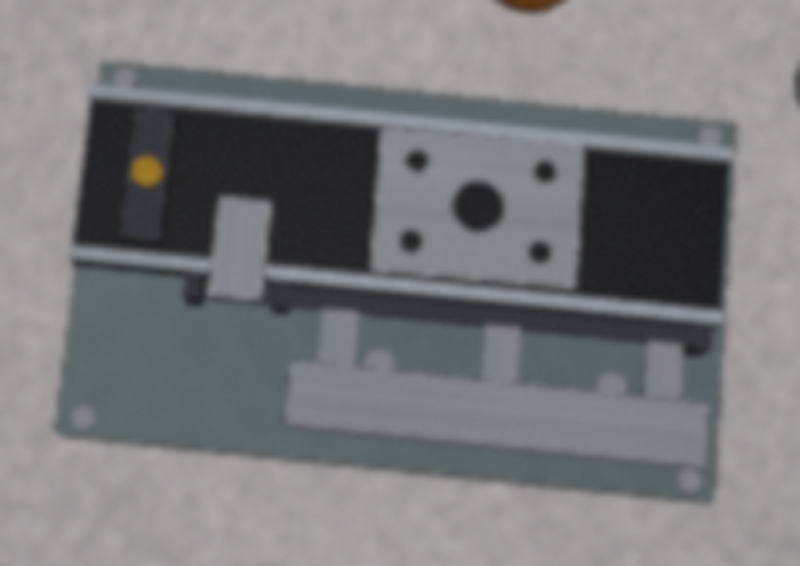

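View pics/scz.png

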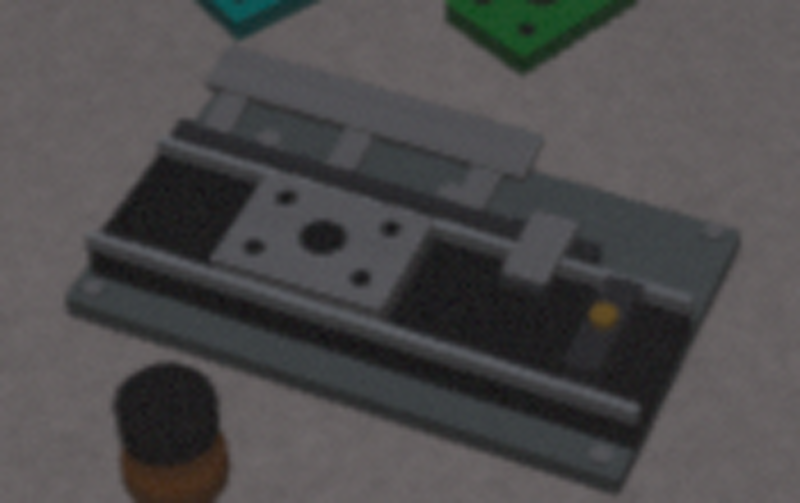

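```bash
cat > h.py <<'E'
import numpy as np
K={'top':(np.array([[514.977,0,317.87],[0,514.977,247.112],[0,0,1.]]),)}
from plant import monitor, optics
def ray(cap,uv,z):
    K=cap["camera_matrix"];T=np.array(cap["camera_from_world"]);R=T[:3,:3];t=T[:3,3]
    d=R.T@np.linalg.inv(K)@np.array([uv[0],uv[1],1.]);c=-R.T@t
    return c+d*(z-c[2])/d[2]
def fit(F,W):
    F=np.array(F,float);W=np.array(W)[:,:2];f=F-F.mean(0);w=W-W.mean(0)
    a=np.arctan2((f[:,0]*w[:,1]-f[:,1]*w[:,0]).sum(),(f*w).sum())
    R=np.array([[np.cos(a),-np.sin(a)],[np.sin(a),np.cos(a)]])
    o=W.mean(0)-R@F.mean(0); return a,o,R,W-(F@R.T+o)
E
python3 - <<'E'
from h import *
top=optics.capture("top");sc=optics.capture("scene")
def zt(p):s=800/205;return ((p[0]+.5)/s-.5+240,(p[1]+.5)/s-.5+215)
def zs(p):s=800/175;return ((p[0]+.5)/s-.5+215,(p[1]+.5)/s-.5+180)
F=[(130,-45),(-100,-45),(-100,90),(130,90)]
at,ot,R,res=fit(F,[ray(top,zt(p),12) for p in[(102,64),(735,123),(712,500),(57,434)]]);print("top",at,ot,res.round(1).tolist())
# scene: corners  (-100,-45):(70,302) ; (130,-45):(620,486);(130,90):(740,236)
a2,o2,R2,r2=fit([F[1],F[0],F[3]],[ray(sc,zs(p),12) for p in[(70,300),(617,484),(740,236)]]);print("scene",a2,o2,r2.round(1).tolist())
fx=lambda w,R=R,o=ot:(R.T@(w[:2]-o)).round(1)
c=lambda p,z:print(fx(ray(top,zt(p),z)),ray(top,zt(p),z).round(1))
print("coupon hole");c((478,206),38)
for p in[(379,127),(584,148),(577,290),(371,271)]:c(p,38)
print("stop front top edge");c((174,112),40);c((160,241),40);c((147,171),40)
print("bar");
for p in[(290,362),(707,404),(704,466),(287,425)]:c(p,41)
print("scene coupon hole",fx(ray(sc,zs((323,237)),38),R2,o2))
o=monitor.get_obs()
from scipy.spatial.transform import Rotation as S
print(S.from_euler('xyz',o['tcp_rot']).as_matrix().round(3))
E
```

```text
top 1.4129854162087327 [592.83216269 -61.73121686] [[-1.6, -1.1], [-0.6, 1.1], [1.3, 1.6], [1.0, -1.7]]
scene 1.4051727596064698 [597.86289965 -61.30750947] [[-0.5, 3.3], [-0.6, -1.3], [1.1, -1.9]]
coupon hole
[-8.2 -0.5] [592.1 -69.9  38. ]
[ 27.9 -24.7] [621.6 -38.1  38. ]
[-42.8 -24.2] [ 610.  -107.8   38. ]
[-43.8  24.9] [ 561.4 -101.1   38. ]
[26.1 25.3] [572. -32.  38.]
stop front top edge
[ 98.5 -22.6] [630.6  32.   40. ]
[98.2 22.4] [586.2  38.8  40. ]
[105.3  -1.2] [610.6  42.1  40. ]
bar
[50.3 58.8] [542.6  -2.8  41. ]
[-89.1  59.1] [ 520.4 -140.5   41. ]
[-89.3  79.6] [ 500.2 -137.4   41. ]
[49.2 79.7] [521.9  -0.6  41. ]
scene coupon hole [-9.5  2.4]
[[-0.     0.924  0.382]
 [ 0.001  0.382 -0.924]
 [-1.     0.    -0.001]]
```

send_rows(
  commands=[
    [[0,0,0,-6.5,0.054],[0,0,0,-6.5,0.054],[0,0,0,-6.5,0.054],[0,0,0,-6.5,0.054],[0,0,0,-6.5,0.054],[0,0,0,-6.5,0.054],[0,0,0,-6.5,0.054],[0,0,0,-6.5,0.054],[0,0,0,-6.5,0.054]],
  ],
)

```text
time: 1.0
tool_pos: [200.3, -484.2, 225.1]
tcp_rot: [1.916, 1.567, 1.803]
contact_force: [0.6, 1.3, 0.3]
grip_width: 54.2
```

```bash
cat > st.py <<'E'
from h import *
from scipy.spatial.transform import Rotation as S
import sys
o=monitor.get_obs();M=S.from_euler('xyz',o['tcp_rot']).as_matrix()
a=1.412;f=np.array([[np.cos(a),-np.sin(a)],[np.sin(a),np.cos(a)]]);og=np.array([592.8,-61.7])
print('t',round(o['time'],2),'pos',o['tool_pos'].round(1),'fix',(f.T@(o['tool_pos'][:2]-og)).round(1),'F',o['contact_force'].round(1),'w',round(o['grip_width'],1))
print('zang err deg',np.degrees(np.arctan2(M[1,2],M[0,2])-(a-np.pi/2)).round(2),'down',M[:,0].round(3))
if len(sys.argv)>1:
    g=[float(v) for v in sys.argv[1:4]];w=f@g[:2]+og;d=np.array([*w,g[2]])-o['tool_pos'];print('tool delta mm',(M.T@d).round(1))
E
python3 st.py -68 35 226
```

```text
t 1.0 pos [ 200.3 -484.2  225.1] fix [-479.3  320.8] F [0.6 1.3 0.3] w 54.2
zang err deg 2.65 down [-0.001  0.004 -1.   ]
tool delta mm [1.000e-01 3.976e+02 3.045e+02]
```

send_rows(
  commands=[
    [[0,0.031,0.0235,0.27,0.054],[0,0.031,0.0235,0.27,0.054],[0,0.031,0.0235,0.27,0.054],[0,0.031,0.0235,0.27,0.054],[0,0.031,0.0235,0.27,0.054],[0,0.031,0.0235,0.27,0.054],[0,0.031,0.0235,0.27,0.054],[0,0.031,0.0235,0.27,0.054],[0,0.031,0.0235,0.27,0.054],[0,0.031,0.0235,0.27,0.054]],
  ],
)

```text
time: 1.83
tool_pos: [478.6, -200.9, 224.1]
tcp_rot: [2.678, 1.568, 2.512]
contact_force: [-0.0, -1.6, -0.2]
grip_width: 54.3
```

```bash
python3 st.py -68 35 110
```

```text
t 1.83 pos [ 478.6 -200.9  224.1] fix [-155.5   90.8] F [-0.  -1.6 -0.2] w 54.3
zang err deg -0.41 down [-0.002  0.002 -1.   ]
tool delta mm [114.1  87.8  55.4]
```

send_rows(
  commands=[
    [[0.016,0.0125,0.008,-0.05,0.054],[0.016,0.0125,0.008,-0.05,0.054],[0.016,0.0125,0.008,-0.05,0.054],[0.016,0.0125,0.008,-0.05,0.054],[0.016,0.0125,0.008,-0.05,0.054],[0.016,0.0125,0.008,-0.05,0.054],[0.016,0.0125,0.008,-0.05,0.054],[0,0,0,0,0.054],[0,0,0,0,0.054]],
  ],
)

```text
time: 2.58
tool_pos: [556.6, -111.4, 107.3]
tcp_rot: [0.808, 1.569, 0.659]
contact_force: [0.5, 0.5, 0.9]
grip_width: 53.7
```

```bash
python3 st.py -68 35 60
python3 - <<'E'
from h import *
import cv2
for n,(a,b,c,d) in dict(top=(190,370,220,460),scene=(140,300,200,400),wrist=(0,480,0,640)).items():
    im=optics.capture(n)["color"][a:b,c:d];s=800/(d-c)
    if n=='wrist':s=1
    cv2.imwrite(f"pics/{n}1.png",cv2.resize(im,None,fx=s,fy=s,interpolation=cv2.INTER_CUBIC)[:600])
E
```

```text
t 2.58 pos [ 556.6 -111.4  107.3] fix [-54.8  27.9] F [0.5 0.5 0.9] w 53.7
zang err deg 0.61 down [ 0.001  0.001 -1.   ]
tool delta mm [ 47.3 -13.2  -7.3]
```

View pics/scene1.png

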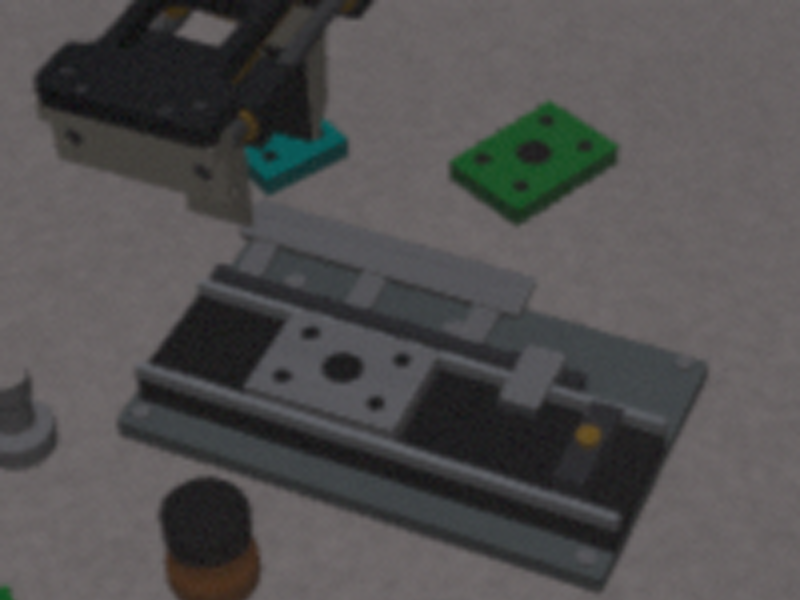

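View pics/wrist1.png

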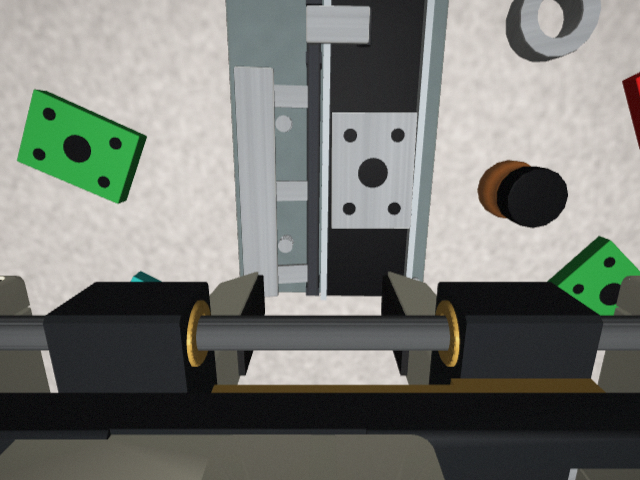

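Wrist view: bar at columns 235–275, coupon hole at (373,173), coupon trailing edge at row 229, and clip arm at top (340,24). This lets me refine the fixture position in tool axes.

Run:
```python
from h import *
from scipy.spatial.transform import Rotation as S
o=monitor.get_obs();M=S.from_euler('xyz',o['tcp_rot']).as_matrix()
w=optics.capture("wrist");T=np.array(w["T_tool_cam"]);K=w["camera_matrix"]
a=1.412;f=np.array([[np.cos(a),-np.sin(a)],[np.sin(a),np.cos(a)]]);og=np.array([592.8,-61.7])
def c(n,p,z):
    d=M@T[:3,:3]@np.linalg.inv(K)@np.array([p[0],p[1],1.]);s=M@T[:3,3]+o['tool_pos']
    q=s+d*(z-s[2])/d[2];print(n,q.round(1),'fix',(f.T@(q[:2]-og)).round(1))
c('hole',(373,173),38);c('c back L',(332,228),38);c('c back R',(411,229),38);c('c fr L',(332,112),38);c('c fr R',(418,112),38)
for p in[(240,200),(273,200),(236,100),(272,100)]:c('bar(outer z43,in z39)',p,43 if p[0]<250 else 39)
c('bar front',(255,67),41)
for p in[(329,100),(427,100),(326,270),(409,270)]:c('rail inner top',p,33)
# fingertips, depth z = tool x=0
for p in[(262,276),(388,276),(246,374),(403,374)]:
    d=T[:3,:3]@np.linalg.inv(K)@np.array([p[0],p[1],1.]);s=T[:3,3];print('tip tool',(s+d*(0-s[0])/d[0]).round(1))
```

```text
hole [594.3 -69.6  38. ] fix [-7.6 -2.7]
c back L [ 564.7 -100.2   38. ] fix [-42.4  21.7]
c back R [ 614.2 -108.3   38. ] fix [-42.6 -28.5]
c fr L [574.6 -30.9  38. ] fix [27.5 22.8]
c fr R [624.3 -38.3  38. ] fix [ 28.  -27.4]
bar(outer z43,in z39) [512.  -73.1  43. ] fix [-24.   77.9]
bar(outer z43,in z39) [531.2 -76.7  39. ] fix [-24.6  58.4]
bar(outer z43,in z39) [521.7 -16.6  43. ] fix [33.3 77.3]
bar(outer z43,in z39) [541.4 -19.3  39. ] fix [33.7 57.5]
bar front [535.4  -1.   41. ] fix [50.9 66.3]
rail inner top [574.  -23.8  33. ] fix [34.5 24.6]
rail inner top [631.3 -32.4  33. ] fix [ 35.1 -33.4]
rail inner top [ 556.6 -129.7   33. ] fix [-72.8  25. ]
rail inner top [ 611.5 -138.    33. ] fix [-72.4 -30.5]
tip tool [  0.    9.3 -27.6]
tip tool [ 0.   9.4 29.7]
tip tool [ -0.  -42.6 -37.8]
tip tool [  0.  -42.5  39.6]
```

send_rows(
  commands=[
    [[0.01,-0.005,-0.002,0.2,0.054],[0.012,-0.005,-0.002,0.2,0.054],[0.012,-0.003,-0.002,0.2,0.054],[0.008,0,0,0,0.054],[0,0,0,0,0.054],[0,0,0,0,0.054]],
  ],
)

```text
time: 3.28
tool_pos: [548.8, -129.9, 67.8]
tcp_rot: [-0.133, 1.559, -0.299]
contact_force: [-0.3, 0.7, -0.2]
grip_width: 54.0
```

```bash
python3 st.py -68 33.5 45
python3 - <<'E'
from h import *
import cv2
for n,(a,b,c,d) in dict(scene=(140,300,200,400),wrist=(0,480,0,640)).items():
    im=optics.capture(n)["color"][a:b,c:d];s=800/(d-c)
    if n=='wrist':s=1
    cv2.imwrite(f"pics/{n}2.png",cv2.resize(im,None,fx=s,fy=s,interpolation=cv2.INTER_CUBIC)[:600])
E
```

```text
t 3.28 pos [ 548.8 -129.9   67.8] fix [-74.3  32.6] F [-0.3  0.7 -0.2] w 54.0
zang err deg -0.41 down [ 0.011 -0.003 -1.   ]
tool delta mm [22.8  6.3 -1.2]
```

View pics/scene2.png

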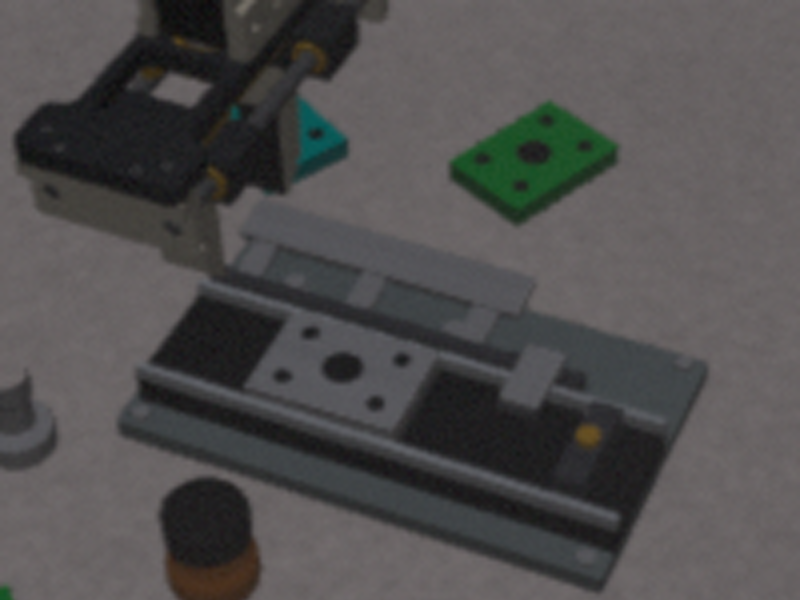

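View pics/wrist2.png

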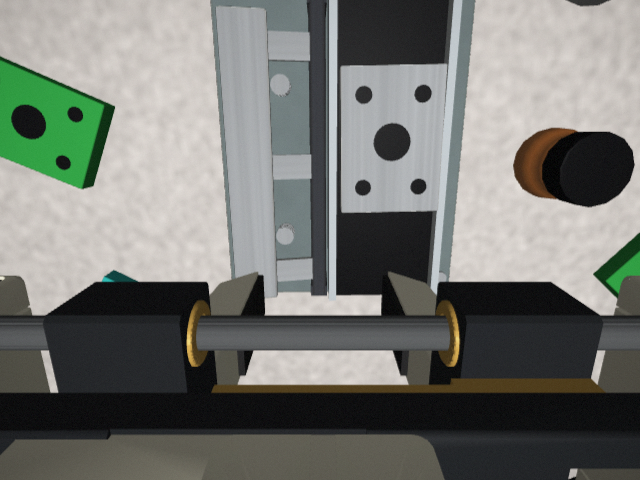

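send_rows(
  commands=[
    [[0.008,0.003,0,0.2,0.054],[0.008,0.003,-0.001,0.2,0.054],[0.006,0,0,0,0.054],[0,0,0,0,0.054],[0,0,0,0,0.054]],
  ],
)

```text
time: 3.8
tool_pos: [550.6, -122.6, 45.2]
tcp_rot: [-0.127, 1.556, -0.3]
contact_force: [-0.4, -0.5, 0.1]
grip_width: 54.0
```

```bash
python3 st.py -68 33.5 32
python3 - <<'E'
from h import *
import cv2
for n,(a,b,c,d) in dict(scene=(160,280,200,360),wrist=(0,480,0,640)).items():
    im=optics.capture(n)["color"][a:b,c:d];s=800/(d-c)
    if n=='wrist':s=1
    cv2.imwrite(f"pics/{n}3.png",cv2.resize(im,None,fx=s,fy=s,interpolation=cv2.INTER_CUBIC)[:600])
E
```

```text
t 3.8 pos [ 550.6 -122.6   45.2] fix [-66.8  32. ] F [-0.4 -0.5  0.1] w 54.0
zang err deg -0.77 down [ 0.015 -0.004 -1.   ]
tool delta mm [13.2 -1.2 -1.6]
```

View pics/scene3.png

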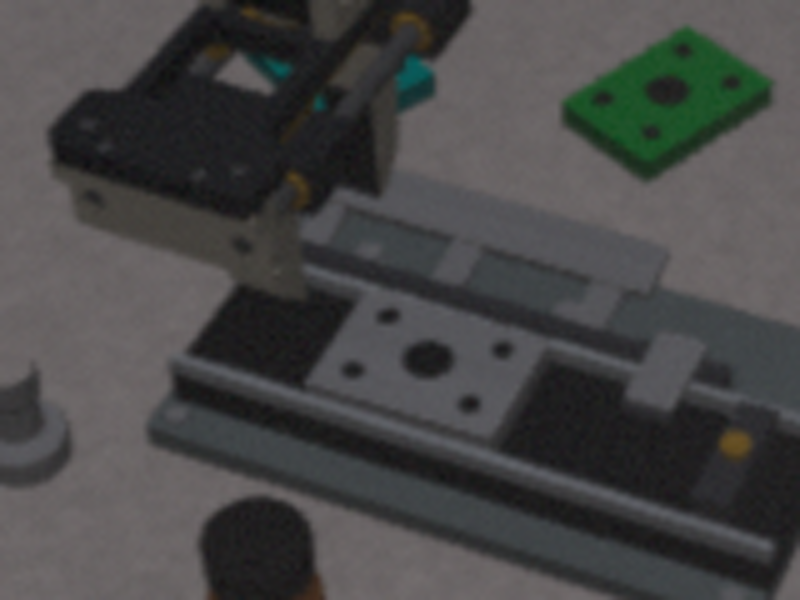

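View pics/wrist3.png

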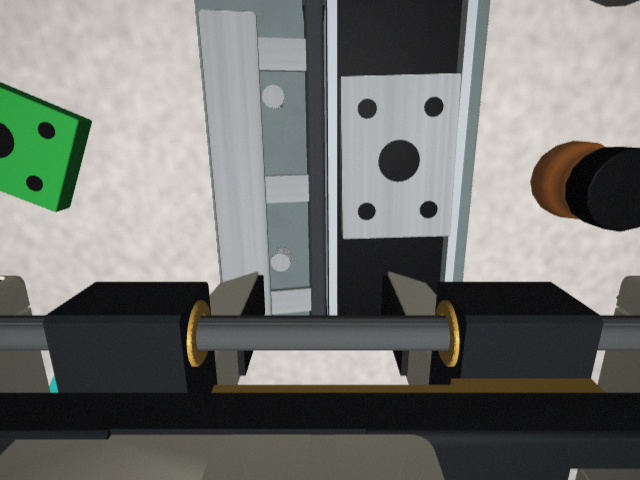

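send_rows(
  commands=[
    [[0.004,0,-0.001,0.4,0.054],[0.004,0,-0.001,0.4,0.054],[0.003,0,0,0,0.054],[0.001,0,0,0,0.054],[0,0,0,0,0.054]],
  ],
)

```text
time: 4.32
tool_pos: [549.2, -122.9, 34.5]
tcp_rot: [-0.134, 1.553, -0.323]
contact_force: [-1.4, 0.3, 5.9]
grip_width: 54.2
```

```bash
cat > pic.py <<'E'
from h import *
import cv2,sys
k=sys.argv[1]
for n,(a,b,c,d) in dict(scene=(160,280,200,360),wrist=(0,480,0,640)).items():
    im=optics.capture(n)["color"][a:b,c:d];s=800/(d-c)
    if n=='wrist':s=1
    cv2.imwrite(f"pics/{n}{k}.png",cv2.resize(im,None,fx=s,fy=s,interpolation=cv2.INTER_CUBIC)[:600])
E
python3 st.py -58 33.5 31;python3 pic.py 4
```

```text
t 4.32 pos [ 549.2 -122.9   34.5] fix [-67.3  33.4] F [-1.4  0.3  5.9] w 54.2
zang err deg -1.68 down [ 0.017 -0.006 -1.   ]
tool delta mm [ 3.5  9.3 -0.5]
```

View pics/scene4.png

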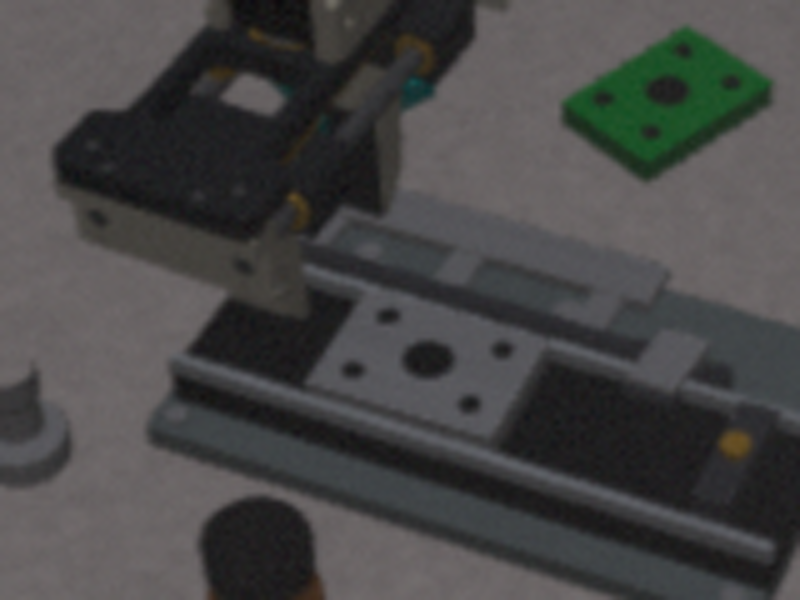

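View pics/wrist4.png

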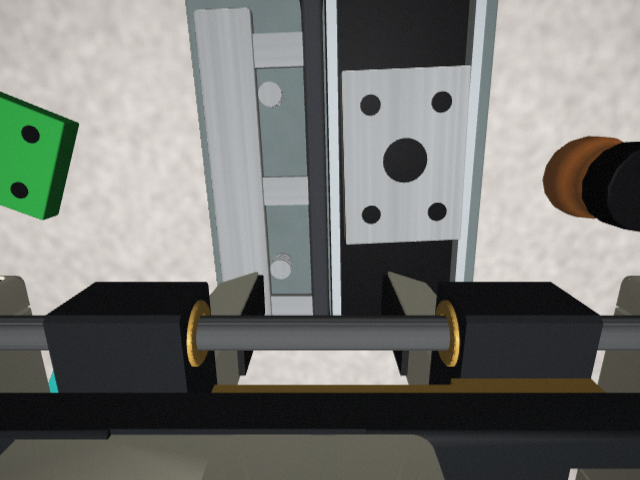

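send_rows(
  commands=[
    [[0.0015,0,0,-0.8,0.054],[0.0015,0,0,-0.8,0.054],[0,0,0,0,0.054]],
  ],
)

```text
time: 4.67
tool_pos: [549.4, -122.1, 32.9]
tcp_rot: [-0.086, 1.552, -0.246]
contact_force: [-1.1, 0.5, 7.9]
grip_width: 54.0
```

```bash
python3 st.py -56 33.5 32
```

```text
t 4.67 pos [ 549.4 -122.1   32.9] fix [-66.5  33.3] F [-1.1  0.5  7.9] w 54.0
zang err deg -0.09 down [ 0.018 -0.005 -1.   ]
tool delta mm [ 0.9 10.5 -0.2]
```

send_rows(
  commands=[
    [[0.0005,0.004,0,0,0.054],[0.0003,0.004,0,0,0.054],[0.0002,0.004,0,0,0.054],[0.0002,0.004,0,0,0.054],[0.0002,0.004,0,0,0.054],[0.0002,0.004,0,0,0.054],[0.0002,0,0,0,0.054]],
  ],
)

```text
time: 5.25
tool_pos: [555.2, -105.9, 35.6]
tcp_rot: [-0.453, 1.54, -0.613]
contact_force: [-1.0, 5.4, 5.8]
grip_width: 54.1
```

```bash
python3 st.py 18 33.5 32; python3 pic.py 5
```

```text
t 5.25 pos [ 555.2 -105.9   35.6] fix [-49.6  30.2] F [-1.   5.4  5.8] w 54.1
zang err deg -0.02 down [ 0.025 -0.018 -1.   ]
tool delta mm [ 2.6 67.7 -3.4]
```

View pics/scene5.png

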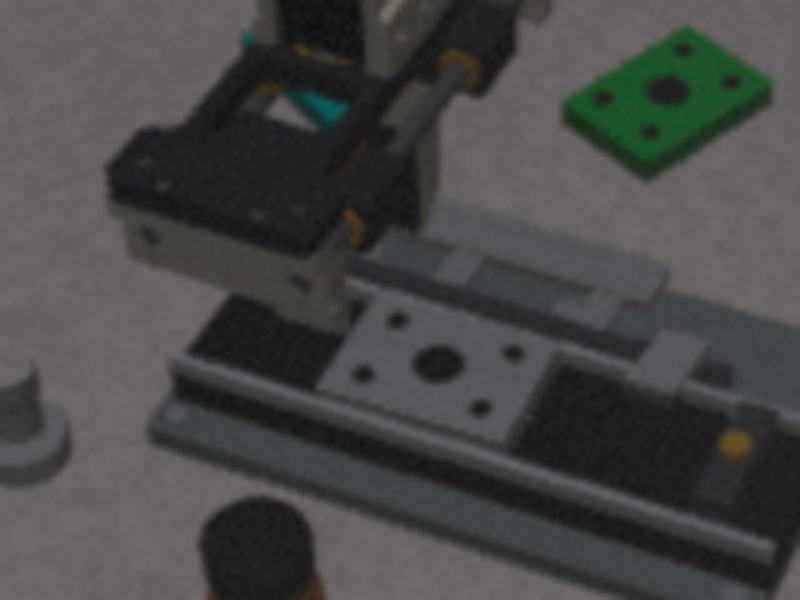

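View pics/wrist5.png

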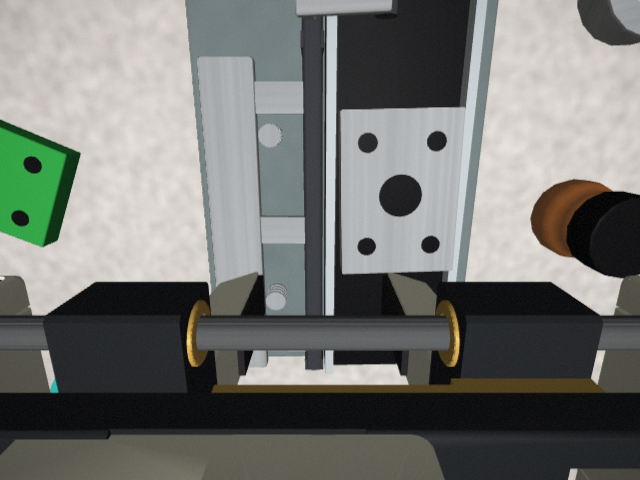

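send_rows(
  commands=[
    [[0.002,0,-0.0015,0,0.054],[0.002,0,-0.0015,0,0.054],[0.001,0,-0.001,0,0.054],[0,0,0,0,0.054]],
  ],
)

```text
time: 5.68
tool_pos: [555.1, -105.8, 33.9]
tcp_rot: [-0.332, 1.53, -0.493]
contact_force: [-3.1, 0.9, 6.7]
grip_width: 53.9
```

```bash
python3 st.py 18 33.5 32
```

```text
t 5.68 pos [ 555.1 -105.8   33.9] fix [-49.5  30.2] F [-3.1  0.9  6.7] w 53.9
zang err deg -0.12 down [ 0.036 -0.019 -0.999]
tool delta mm [ 0.9 67.5 -3.5]
```

send_rows(
  commands=[
    [[0,0,0.0015,0,0.054],[0,0,0.0015,0,0.054],[0,0,0.0015,0,0.054]],
  ],
)

```text
time: 5.93
tool_pos: [555.7, -105.8, 34.6]
tcp_rot: [-0.4, 1.538, -0.561]
contact_force: [-6.2, 0.3, 6.2]
grip_width: 54.0
```

```bash
python3 st.py 18 33.5 32
```

```text
t 5.93 pos [ 555.7 -105.8   34.6] fix [-49.4  29.6] F [-6.2  0.3  6.2] w 54.0
zang err deg -0.13 down [ 0.028 -0.018 -0.999]
tool delta mm [ 1.6 67.4 -4.1]
```

send_rows(
  commands=[
    [[-0.002,-0.006,0,0,0.054],[-0.012,0,0,0,0.054],[-0.012,0,0,0,0.054],[0,0,0,0,0.054],[0,0,0,0,0.054]],
  ],
)

```text
time: 6.35
tool_pos: [553.7, -110.8, 60.7]
tcp_rot: [-0.357, 1.539, -0.52]
contact_force: [-0.5, -0.1, -0.1]
grip_width: 53.8
```

```bash
python3 st.py -60 34.5 50
```

```text
t 6.35 pos [ 553.7 -110.8   60.7] fix [-54.6  30.9] F [-0.5 -0.1 -0.1] w 53.8
zang err deg -0.24 down [ 0.028 -0.016 -0.999]
tool delta mm [10.6 -5.3 -3.9]
```

send_rows(
  commands=[
    [[0,0,0.0015,0,0.054],[0,0,0.0015,0,0.054],[0,0,0.0015,0,0.054],[0,0,0.0015,0,0.054]],
  ],
)

```text
time: 6.68
tool_pos: [559.0, -111.5, 58.5]
tcp_rot: [-0.374, 1.541, -0.538]
contact_force: [0.1, 0.1, 0.1]
grip_width: 54.3
```

```bash
python3 st.py -60 34.5 50
```

```text
t 6.68 pos [ 559.  -111.5   58.5] fix [-54.5  25.5] F [0.1 0.1 0.1] w 54.3
zang err deg -0.27 down [ 0.025 -0.015 -1.   ]
tool delta mm [ 8.3 -5.4 -9.2]
```

send_rows(
  commands=[
    [[0,0,-0.03,0,0.054],[0,0,0,0,0.054],[0,0,0,0,0.054]],
  ],
)

```text
time: 6.93
tool_pos: [527.3, -105.9, 55.3]
tcp_rot: [-0.407, 1.546, -0.571]
contact_force: [-0.4, 0.7, 0.9]
grip_width: 54.0
```

```bash
python3 st.py -60 34.5 50
```

```text
t 6.93 pos [ 527.3 -105.9   55.3] fix [-54.   57.6] F [-0.4  0.7  0.9] w 54.0
zang err deg -0.26 down [ 0.021 -0.014 -1.   ]
tool delta mm [ 5.9 -5.8 23. ]
```

send_rows(
  commands=[
    [[0,0,0.003,0,0.054],[0,0,0.003,0,0.054],[0,0,0.003,0,0.054],[0,0,0.003,0,0.054],[0,0,0.003,0,0.054],[0,0,0.003,0,0.054]],
  ],
)

```text
time: 7.43
tool_pos: [548.4, -109.5, 55.6]
tcp_rot: [-0.398, 1.545, -0.561]
contact_force: [-0.0, 0.2, -0.4]
grip_width: 53.8
```

```bash
python3 st.py -60 34.5 50
```

```text
t 7.43 pos [ 548.4 -109.5   55.6] fix [-54.2  36.3] F [-0.   0.2 -0.4] w 53.8
zang err deg -0.25 down [ 0.022 -0.014 -1.   ]
tool delta mm [ 5.7 -5.8  1.6]
```

send_rows(
  commands=[
    [[0.01,-0.006,0,0,0.054],[0.012,0,0,0,0.054],[0.003,0,0,0,0.054],[0.001,0,0,0,0.054]],
  ],
)

```text
time: 7.77
tool_pos: [550.7, -117.0, 31.2]
tcp_rot: [-0.339, 1.541, -0.502]
contact_force: [-6.7, 5.2, 29.0]
grip_width: 53.9
```

```bash
python3 st.py 18 34.5 32.5
```

```text
t 7.77 pos [ 550.7 -117.    31.2] fix [-61.3  32.8] F [-6.7  5.2 29. ] w 53.9
zang err deg -0.25 down [ 0.026 -0.015 -1.   ]
tool delta mm [-2.2 79.3 -2. ]
```

send_rows(
  commands=[
    [[-0.001,0.008,-0.001,0,0.054],[0.0003,0.008,-0.001,0,0.054],[0.0006,0.008,-0.001,0,0.054],[0.0006,0.008,-0.001,0,0.054]],
  ],
)

```text
time: 8.1
tool_pos: [554.2, -92.4, 33.2]
tcp_rot: [-0.486, 1.529, -0.649]
contact_force: [-2.0, -6.7, 7.8]
grip_width: 54.1
```

```bash
python3 st.py 18 34.5 32.5; python3 pic.py 6
```

```text
t 8.1 pos [554.2 -92.4  33.2] fix [-36.4  33.2] F [-2.  -6.7  7.8] w 54.1
zang err deg -0.21 down [ 0.033 -0.025 -0.999]
tool delta mm [-0.4 54.4 -1.5]
```

View pics/wrist6.png

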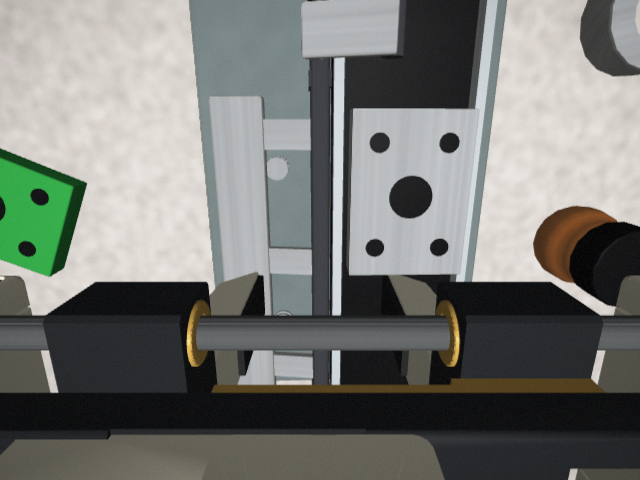

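View pics/scene6.png

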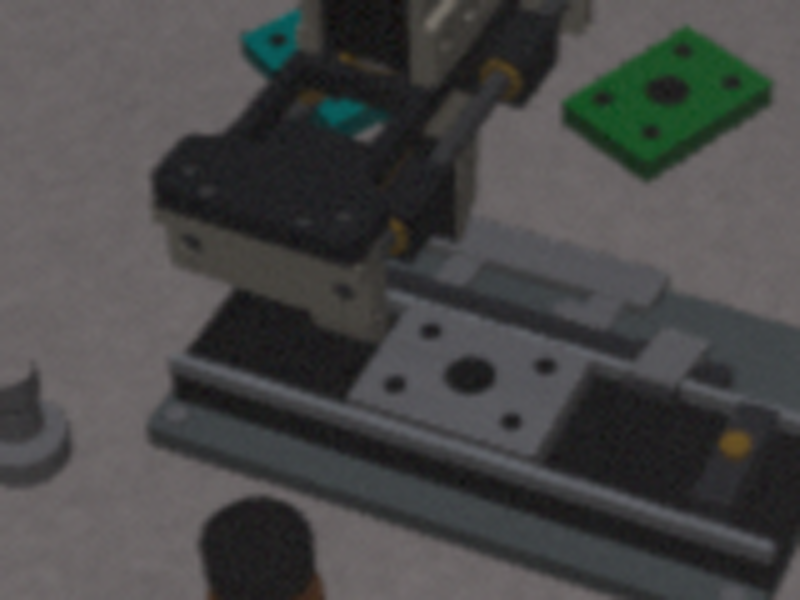

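send_rows(
  commands=[
    [[0.001,0.008,-0.001,0,0.054],[0.001,0.008,-0.001,0,0.054],[0.001,0.008,-0.001,0,0.054],[0.001,0.008,-0.001,0,0.054]],
  ],
)

```text
time: 8.53
tool_pos: [558.3, -70.3, 32.6]
tcp_rot: [-0.615, 1.514, -0.776]
contact_force: [-6.0, -13.7, 15.3]
grip_width: 54.0
```

```bash
python3 st.py 18 34.5 32.5; python3 pic.py 7
```

```text
t 8.53 pos [558.3 -70.3  32.6] fix [-14.   32.7] F [ -6.  -13.7  15.3] w 54.0
zang err deg -0.07 down [ 0.04  -0.04  -0.998]
tool delta mm [-1.  31.9 -1.9]
```

View pics/wrist7.png

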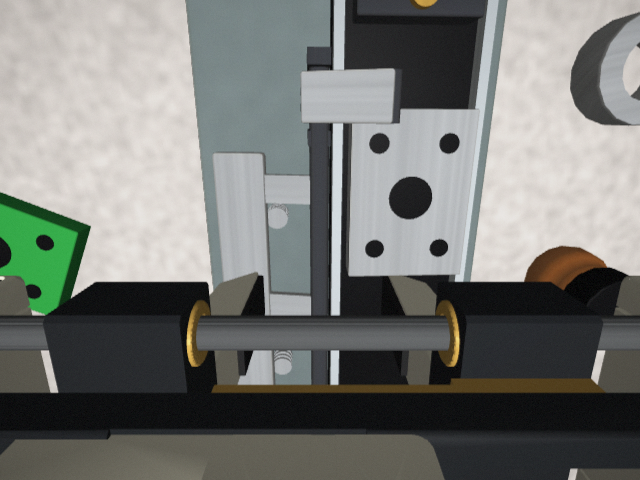

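View pics/scene7.png

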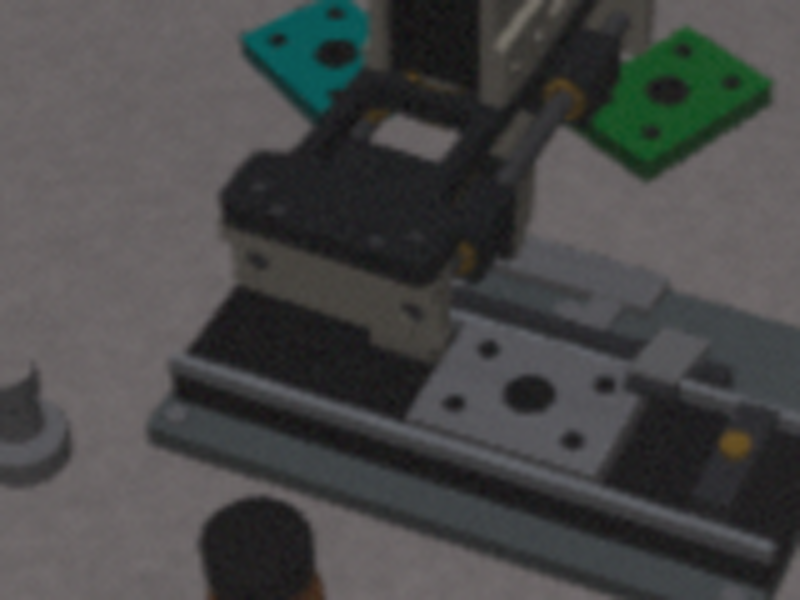

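send_rows(
  commands=[
    [[0.0005,0.008,-0.001,0,0.054],[0.0007,0.008,-0.001,0,0.054],[0.0007,0.008,-0.001,0,0.054]],
  ],
)

```text
time: 8.88
tool_pos: [561.0, -53.6, 32.7]
tcp_rot: [-0.675, 1.504, -0.834]
contact_force: [-3.1, -10.9, 12.1]
grip_width: 54.3
```

```bash
python3 st.py 18 34.5 32.5; python3 pic.py 8
```

```text
t 8.88 pos [561.  -53.6  32.7] fix [ 2.9 32.7] F [ -3.1 -10.9  12.1] w 54.3
zang err deg 0.06 down [ 0.045 -0.05  -0.998]
tool delta mm [-0.5 15.1 -1.8]
```

View pics/wrist8.png

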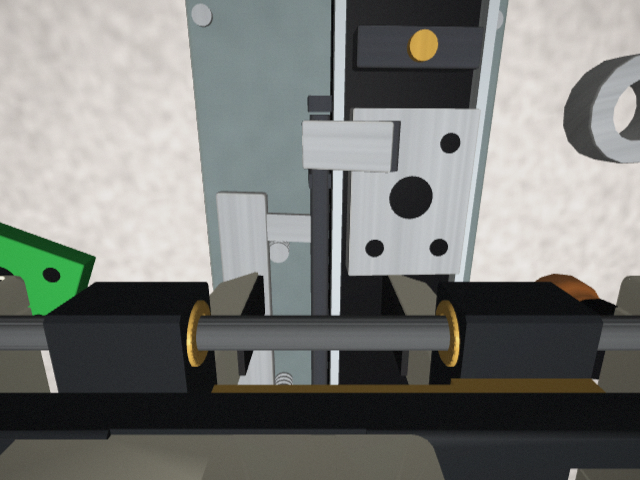

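View pics/scene8.png

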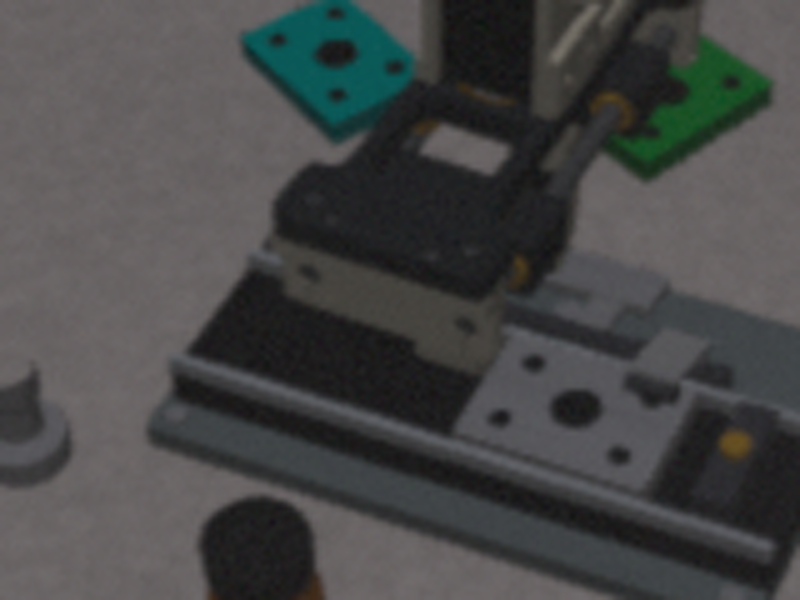

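send_rows(
  commands=[
    [[0.0007,0.008,-0.001,0,0.054],[0.0007,0.008,-0.001,0,0.054],[0.0007,0.006,-0.001,0,0.054]],
  ],
)

```text
time: 9.23
tool_pos: [563.4, -39.0, 32.9]
tcp_rot: [-0.727, 1.493, -0.883]
contact_force: [-4.4, -10.4, 12.3]
grip_width: 54.0
```

```bash
python3 st.py 18 34.5 32.5; python3 pic.py 9
```

```text
t 9.23 pos [563.4 -39.   32.9] fix [17.8 32.7] F [ -4.4 -10.4  12.3] w 54.0
zang err deg 0.25 down [ 0.05  -0.06  -0.997]
tool delta mm [ 0.3  0.2 -1.9]
```

View pics/wrist9.png

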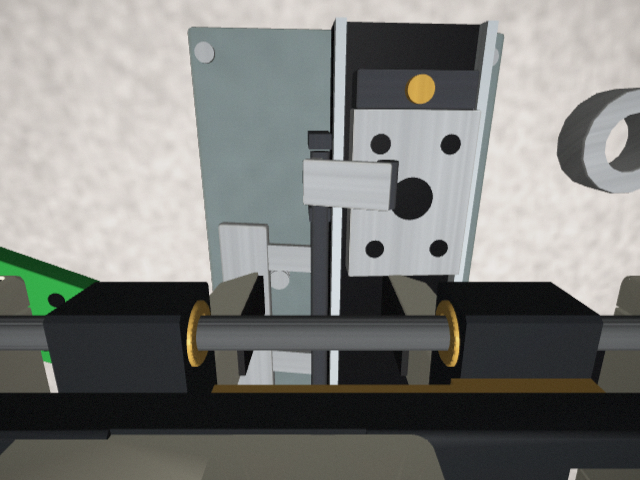

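send_rows(
  commands=[
    [[0.0007,0.006,-0.001,0,0.054],[0.0005,0.004,-0.0005,0,0.054]],
  ],
)

```text
time: 9.5
tool_pos: [563.8, -37.5, 33.1]
tcp_rot: [-0.809, 1.483, -0.964]
contact_force: [-6.3, -16.0, 8.8]
grip_width: 54.1
```

```bash
python3 st.py 18 34.5 32.5; python3 pic.py 10
```

```text
t 9.5 pos [563.8 -37.5  33.1] fix [19.3 32.5] F [ -6.3 -16.    8.8] w 54.1
zang err deg 0.31 down [ 0.05  -0.072 -0.996]
tool delta mm [ 0.6 -1.2 -2. ]
```

View pics/wrist10.png

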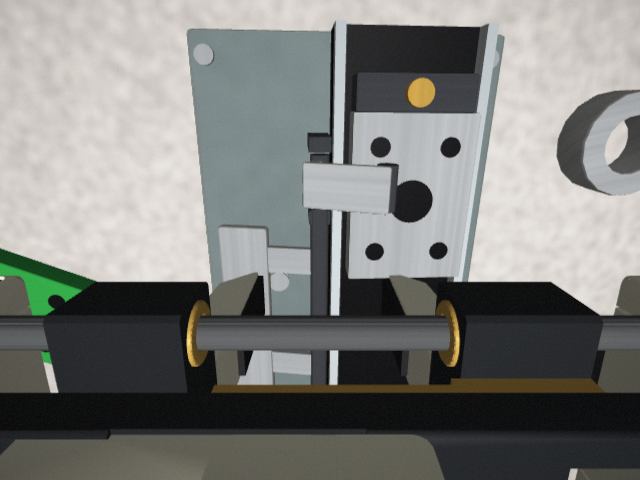

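View pics/scene10.png

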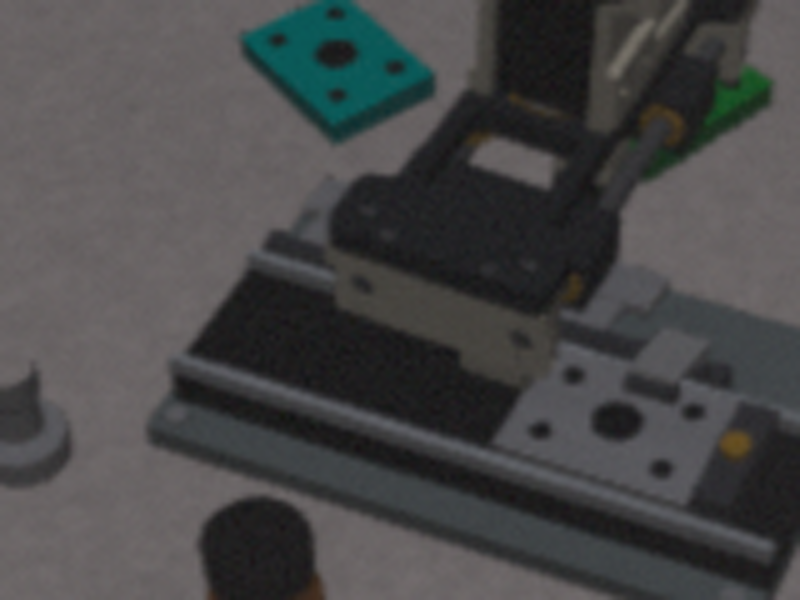

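send_rows(
  commands=[
    [[0.001,0.012,-0.001,0,0.054]],
  ],
)

```text
time: 9.68
tool_pos: [564.1, -35.6, 32.9]
tcp_rot: [-0.901, 1.473, -1.056]
contact_force: [-17.2, -76.0, 21.4]
grip_width: 53.9
```

```bash
python3 st.py 18 34.5 32.5; python3 pic.py 11
python3 - <<'E'
import cv2
im=cv2.imread('pics/wrist11.png')[20:300,280:560];cv2.imwrite('pics/w11z.png',cv2.resize(im,None,fx=2.1,fy=2.1,interpolation=cv2.INTER_CUBIC))
E
```

```text
t 9.68 pos [564.1 -35.6  32.9] fix [21.2 32.5] F [-17.2 -76.   21.4] w 53.9
zang err deg 0.34 down [ 0.048 -0.085 -0.995]
tool delta mm [ 0.5 -3.2 -2.1]
```

View pics/w11z.png

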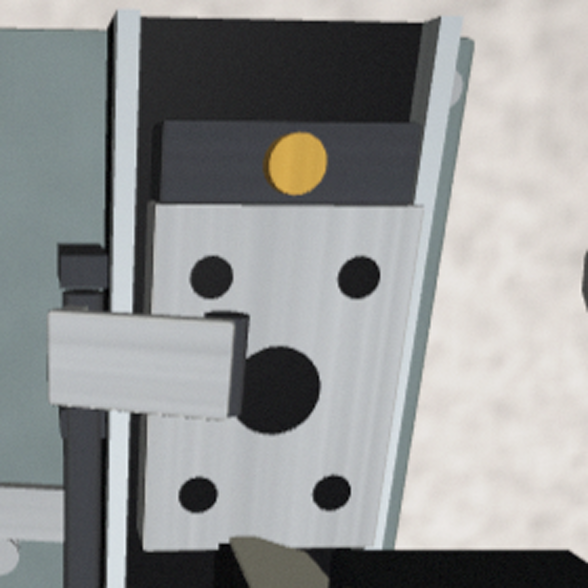

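The coupon is hard against the stop (76 N reaction). Next I back off with the bar still held, then lift.

send_rows(
  commands=[
    [[0.0005,-0.004,0,0,0.054],[0.0005,-0.006,0,0,0.054],[0.0003,-0.006,0,0,0.054]],
  ],
)

```text
time: 10.03
tool_pos: [561.9, -56.8, 34.8]
tcp_rot: [-0.889, 1.471, -1.052]
contact_force: [-0.4, 4.7, 7.5]
grip_width: 54.1
```

```bash
python3 st.py 18 34.5 32.5; python3 pic.py 12
```

```text
t 10.03 pos [561.9 -56.8  34.8] fix [-0.  31.3] F [-0.4  4.7  7.5] w 54.1
zang err deg -0.14 down [ 0.049 -0.087 -0.995]
tool delta mm [ 0.7 18.1 -3.4]
```

View pics/wrist12.png

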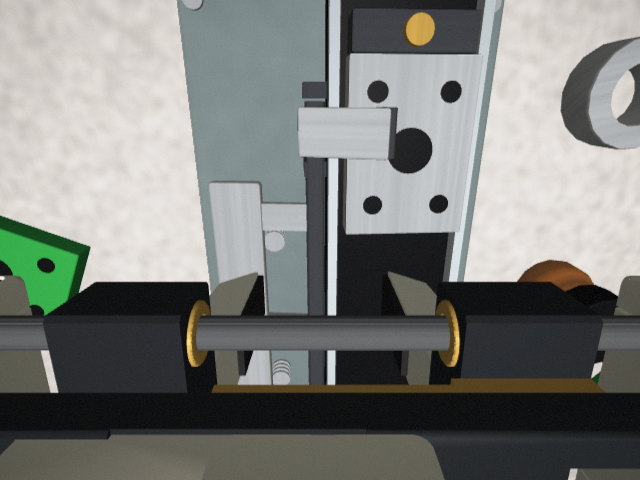

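send_rows(
  commands=[
    [[-0.003,0,0,0,0.054],[-0.003,0,0,0,0.054],[-0.003,0,0,0,0.054],[-0.006,-0.001,0,0,0.054],[-0.015,-0.002,0,0,0.054],[-0.03,-0.003,0,0,0.054],[-0.03,-0.003,0,0,0.054],[-0.03,-0.003,0,0,0.054]],
  ],
)

```text
time: 10.8
tool_pos: [549.0, -59.7, 151.1]
tcp_rot: [-1.047, 1.481, -1.211]
contact_force: [1.3, -0.2, -0.8]
grip_width: 54.2
```

send_rows(
  commands=[
    [[-0.02,-0.035,0,0,0.054],[-0.02,-0.035,0,0,0.054],[-0.01,-0.035,0,0,0.054],[0,-0.035,0,0,0.054],[0,-0.035,0,0,0.054],[0,0,0,0,0.054],[0,0,0,0,0.054]],
  ],
)

```text
time: 11.38
tool_pos: [519.6, -234.4, 227.4]
tcp_rot: [-0.95, 1.47, -1.107]
contact_force: [0.4, 1.1, 0.3]
grip_width: 54.1
```

```bash
python3 st.py
python3 - <<'E'
from h import *
import cv2
for n,(a,b,c,d) in dict(scene=(130,330,150,400),top=(160,360,240,490)).items():
    im=optics.capture(n)["color"][a:b,c:d]
    cv2.imwrite(f"pics/{n}13.png",cv2.resize(im,None,fx=3,fy=3,interpolation=cv2.INTER_CUBIC)[:600])
cv2.imwrite("pics/wrist13.png",optics.capture("wrist")["color"])
E
```

```text
t 11.38 pos [ 519.6 -234.4  227.4] fix [-182.1   45. ] F [0.4 1.1 0.3] w 54.1
zang err deg 0.22 down [ 0.045 -0.09  -0.995]
```

View pics/scene13.png

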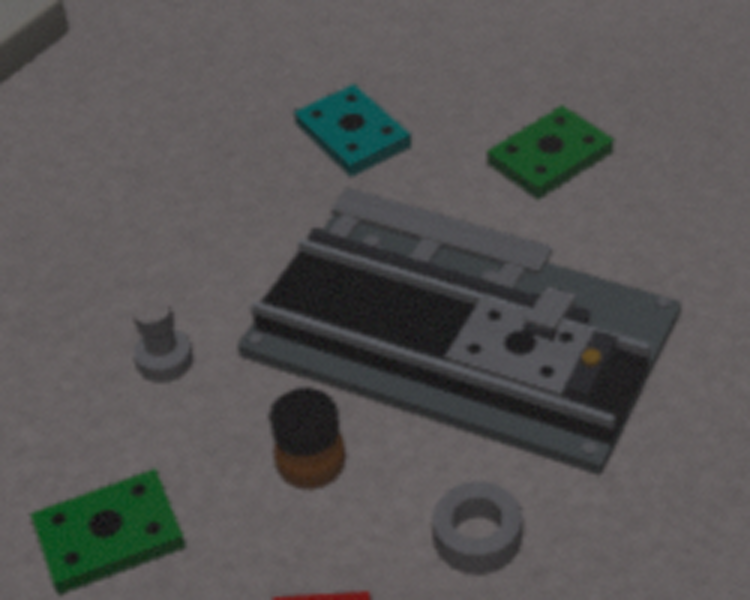

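View pics/top13.png

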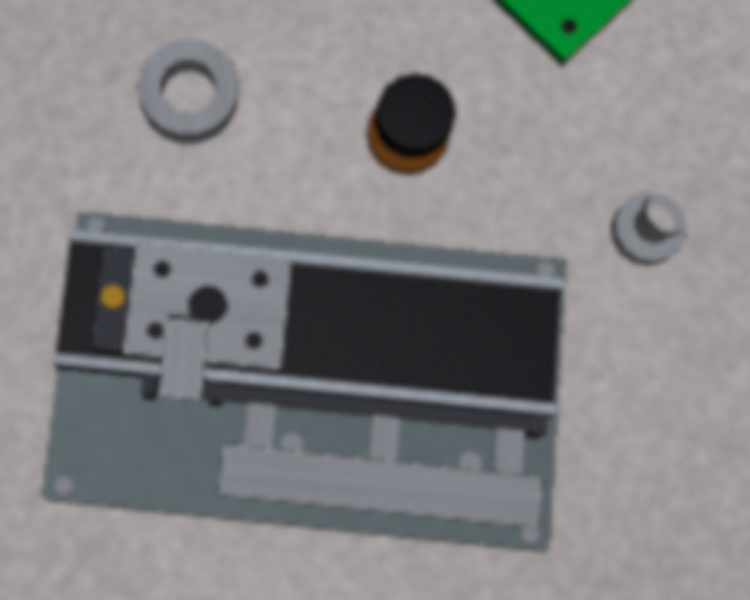

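View pics/wrist13.png

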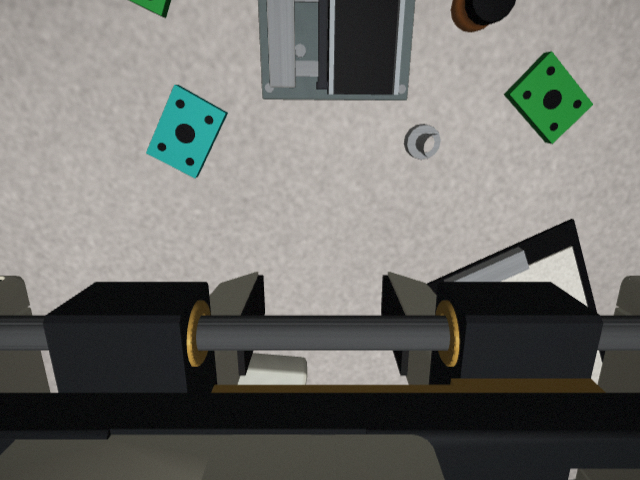

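The pictures show the coupon flush against the stop at about (130,300) in the top crop, with the clip foot resting on it. The ring, jar and plug are at their original pixels, and the robot is clear.

```bash
python3 -c "
from plant import close_job
print(close_job())"
```

```text
the job is handed in; nothing more can be done
None
```

The coupon is home against the stop with the clip resting on it, and the job is handed in at about 11.5 s, well inside the 48 s limit.

- **Sequence:** I pressed the clip bar with one fingertip and pushed the coupon under the raised foot with the other. With the bar still down I backed off about 20 mm, then let the bar up and moved clear.
- **First press redone:** The first push moved the coupon only about 3 mm before the tool crept up and tilted. I lifted off, letting the bar up, pressed again, and held it for the rest of the push. The coupon was not yet under the foot at that point.
- **Home check:** The last push stopped dead, with a peak force of about 76 N along the track (limit 120 N at the wrist). The pictures show no gap between coupon and stop.
- **After moving clear:** The coupon is flat on its track between the rails and the clip foot rests on it. The ring gauge is at its starting pixels. The jar and plug gauge look unmoved by eye. The robot touches nothing and reads about zero force.
- **Not checked or in disagreement:**
  - I did not measure the clip angle; I judged it only from the pictures.
  - The two fixed cameras and the wrist camera differed by about 2–5 mm on the fixture's position.
  - The tool ended tilted by about 0.1 rad because it drifted while in contact.

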